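# Load the weld gauge drawer

### The job

Lay the steel straightedge flat in the gauge box's open drawer, blue grip up, with its long edge flush along the free front edge of the aluminium bracket fixed there, and let go of it. Then slide the drawer fully shut without slamming it, so that the straightedge stays flush, and leave the jig block, the electrode and the wrench where they are.

Things in the scene. Friction and masses are not known exactly. Their poses are not given: they have to be found in the camera images.
- straightedge: Steel straightedge lying flat: a bar 160 (x) x 40 (y) x 8 (z) mm, 0.25 kg, with a blue upright grip rib on its middle, 70 (x) x 14 (y) mm, from 8 to 34 mm above the underside. Pinch the rib across y. Origin: centre of the bar's underside; x along its length, z up. It is the same turned half round.
- bracket (a point): Aluminium bracket, a flat part 50 (x) x 150 (y) x 10 (z) mm, fixed on the drawer's inner floor, so it moves with the drawer. Origin: centre of its underside, on that floor. x points level along the slide in the shutting direction, y along its long edges, z up. Its free front edge (toward the handle) is at x = -25 mm; 62 mm of bare floor lies from there to the inside of the drawer's front wall.
- box_drawer0_handle (a point): Middle of the drawer's steel bar handle, 11 mm thick, 120 mm long and parallel to the bracket's y axis, 35 mm out from the drawer's front face, free above and below; 62 mm above the table. Moves with the drawer.
- box_drawer0 (a joint): How far the drawer is pulled out (m): 0 fully shut, grows as it opens toward its handle; 0.18 at most. About 8 N of sliding friction. The drawer is 218 mm wide inside; its side walls stand 56 mm and its front 65 mm above its inner floor.
- box: Orange gauge box standing fixed on the table, 260 (x) x 260 (y) x 100 (z) mm, one drawer across its whole front, an aluminium sensor head on the rear of its top up to 150 mm above the table. Origin: centre of its underside; its front with the drawer faces its -x, x is parallel to the bracket's x.
- jig_block: Bystander: red-brown jig block 90 (x) x 60 (y) x 32 (z) mm with a raised rib at either end. Origin: centre of underside.
- electrode: Bystander: copper electrode standing upright, 32 mm diameter, 66 mm high. Origin: centre of underside.
- wrench: Bystander: steel wrench lying flat, about 180 mm long along its x. Origin: underside, about its middle.

How it is judged:
By the outcome, as a careful person would: the job done as asked, in the order asked, and still so for the second after the job is handed in, with the robot touching nothing.
It also fails if it takes over 61 s, if anything falls off the work surface, if the arm or the gripper's body presses on something with over 40 N, if the wrist force passes 120 N, or if a joint passes its speed limit or range.

### The arm

A 6-joint arm with a two-finger parallel gripper is mounted at the origin on the work surface. World frame = base frame: x ahead of the robot, y to its left, z up, the work surface at z = 0. Lengths are in m, angles in rad, forces in N, time in s.
With the tool pointing down it reaches from about 0.325 to 0.875 m from the base axis. Payload 4.4 kg.
Tool frame: the origin (TCP) lies at the very end of the fingers, on their centre line; the grasp point (between the pads) lies tcp_to_grasp behind it (tcp_to_grasp is the distance from the TCP to the grasp point, in m); z points along the fingers, y is the line along which they close (so a half turn about z gives the same grasp; the last joint's range is limited). The gripper opens to 85 mm and grips with 20 to 120 N. Pads are 22 mm wide; open, the fingers measure 114 mm over their backs; the gripper's body (76 mm by 85 mm) begins 54 mm behind the grasp point. The pads swing forward as they close: fully open they stand 13 mm farther back than shut.
Start: joints at [-1.323, 0.207, 1.542, -0, 1.393, -0.15], TCP at [0.223, -0.53, 0.21] pointing down, gripper open.
Joint ranges: [-2.73, 2.73], [-0.86, 2.22], [0.23, 2.46], [-1.11, 4.25], [0.08, 2.63], [-2.82, 2.82]. Speed limits (rad/s): [2.79, 2.79, 3.14, 3.14, 3.14, 3.14].

### API

Orientations are given as a rotation vector (axis times angle).
In Python, from bench import read_state, read_camera, finish_job, tcp_to_grasp gives the robot as it stands. The module is installed in compiled form; this text tells all that it offers.
- The arm moves only by the tool jog_arm, never from a script. Its argument "series" is a list of rows, each a list of 3 entries, a list of its own where there are three numbers: the turn, a rotation vector about the world's x, y, z in degrees, then the shift along the world's x, y, z in mm, then the opening, from 0 (shut) to 1 (fully open). In form: [[[ax, ay, az], [tx, ty, tz], jaw], ...]. A call has 1 to 10 rows; each row is the pose to reach, as a shift and turn from the pose commanded when the call began; what a row does not reach only later rows make up. A row lasts 1/8 s, in which the tool goes at most 62.5 mm and 10.7 degrees, less where a joint would pass 70% of its speed; a pose out of reach is approached as far as the arm can. A call with a gripper value outside its range is refused whole. The fingers move at their own pace and stop on an object; the grip force is fixed at half the most. Time passes only in rows, so rows that repeat a pose let the fingers close. It gives the time, the measured TCP pose, the force, the opening and the grip force at its end, in the units of the state.
- read_state(): the state, without advancing time (a new reading comes with each control period).
- read_camera(name): name is "scene" or "side" or "wrist"; returns a dict with "pixels" (384x512x3 uint8, blue, green, red), "mtx" (3x3 intrinsics, pixels), "R" (3x3) and "t" (3): a world point X has camera coordinates R X + t; the wrist camera has in their place "tool_from_camera" (4x4, takes a point from camera to tool coordinates, whose origin is the TCP and whose axes are the flange's). Camera axes: x right, y down, z forward; pixel columns grow to the right and rows downward; lengths in m; the calibration is good to about 2 mm. A picture is of the moment at which its call begins: read the wrist's pose just before it. There is no depth.
- finish_job(): hands the job in; it is judged then, once.
The state is a dict: "clock": time; "joint_positions": joint angles; "joint_velocities": joint speeds; "joint_torque": joint torques, N m; "ee_pos": TCP position; "ee_rot": TCP orientation; "wrist_force": force on the tool from outside, world axes, zero at the start; "torque": the same for the moment, N m; "finger_gap": opening from 0.0 (shut) to 1.0 (fully open); "gripper_force": force on a finger pad.
Only numpy, scipy, OpenCV 4.12 (cv2) and the standard library are available. Lean on these libraries where they do the work, as an engineer would, in place of code of your own. Each camera call takes 0.05 s, during which the arm holds its last target. There are 200 camera calls.

## Working session

There is one attempt and no reset: what is moved stays moved. The work goes in short steps, Python scripts to look and compute and a tool call to move; the robot and the scene stay as the last step left them, time stands still between calls to the robot, and variables do not carry over. Pictures are saved under pics/ and viewed, at most 10 in all, crops included, and the job is handed in when it is done.

Besides the shell and the picture viewer there is one more tool, called after ">>>" as a command line: name --argument value ..., lists and objects as JSON in quotes. jog_arm: Moves the arm, as the interface text tells. Its arguments: {"type":"object","properties":{"series":{"type":"array"}},"required":["series"]}

```bash
mkdir -p pics
python3 - <<'E'
from bench import *
import cv2, numpy as np, pickle
s=read_state(); print({k:np.round(v,3).tolist() for k,v in s.items()}, tcp_to_grasp)
a=read_camera("scene"); b=read_camera("side")
for n,c in (("scene",a),("side",b)):
    cv2.imwrite(f"pics/{n}0.png",c["pixels"]); C=-np.array(c["R"]).T@np.array(c["t"]);print(n,C,np.array(c["mtx"]).tolist())
pickle.dump((a,b),open("c0.pkl","wb"))
E
```

```text
{'clock': 0.0, 'joint_positions': [-1.324, 0.207, 1.543, 0.0, 1.393, -0.151], 'joint_velocities': [0.001, -0.001, 0.001, -0.0, -0.001, -0.001], 'joint_torque': [0.001, -38.302, -29.16, 0.0, 0.01, 0.0], 'ee_pos': [0.223, -0.529, 0.208], 'ee_rot': [-3.077, -0.62, 0.0], 'wrist_force': [0.525, 0.957, 0.328], 'torque': [-0.02, -0.04, 0.058], 'gripper_force': 0.0, 'finger_gap': 1.003} 0.0187
scene [ 1.31451652 -0.3302386   0.80514135] [[371.33250311732, 0.0, 258.37510681545683], [0.0, 371.33250311732, 190.83030512778723], [0.0, 0.0, 1.0]]
side [0.25309207 0.57718843 0.58964312] [[357.6604004849379, 0.0, 254.08382020288178], [0.0, 357.6604004849379, 190.21677774127824], [0.0, 0.0, 1.0]]
```

View pics/scene0.png

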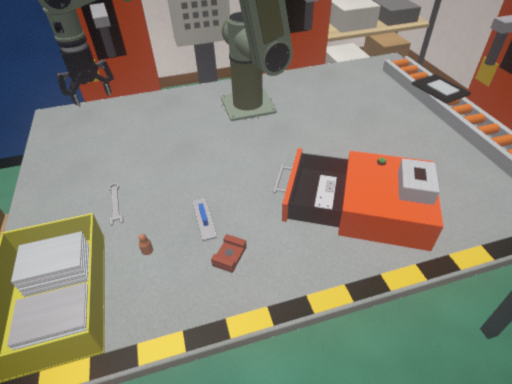

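View pics/side0.png

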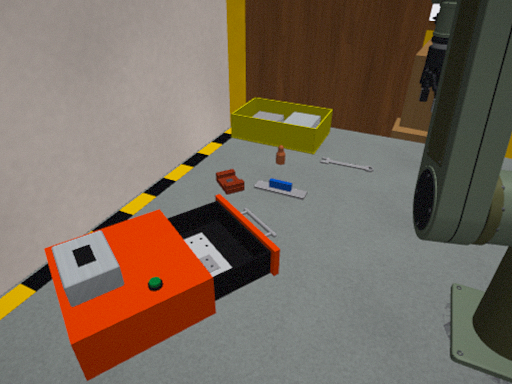

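The scene view shows the straightedge at about (204,218), the jig block at (229,252), the electrode at (145,243), the wrench at (115,203), the bracket at (326,192) and the handle at (283,179). The side view has the straightedge at (280,188), the bracket at (207,255) and the handle at (258,222). Next I'll enlarge both.

```bash
cat > h.py <<'E'
import numpy as np, cv2
from scipy.spatial.transform import Rotation as Ro
def ray(c,uv,z):
    K,R,t=(np.array(c[k],float) for k in("mtx","R","t")); t=t.ravel()
    d=R.T@np.linalg.solve(K,[uv[0],uv[1],1]); C=-R.T@t
    return C+d*(z-C[2])/d[2]
def wristcam(c,s):
    T=np.eye(4);T[:3,:3]=Ro.from_rotvec(s["ee_rot"]).as_matrix();T[:3,3]=s["ee_pos"]
    M=np.linalg.inv(T@np.array(c["tool_from_camera"]));c=dict(c);c["R"]=M[:3,:3];c["t"]=M[:3,3];return c
def proj(c,X):
    p=np.array(c["mtx"])@(np.array(c["R"])@np.array(X,float).T+np.array(c["t"],float).reshape(3,1));return (p[:2]/p[2]).T
E
python3 - <<'E'
import pickle,cv2,numpy as np
from h import *
a,b=pickle.load(open("c0.pkl","rb"))
def crop(c,x,y,w,h,k):return cv2.resize(c["pixels"][y:y+h,x:x+w],None,fx=k,fy=k,interpolation=cv2.INTER_CUBIC)
cv2.imwrite("pics/m.png",np.vstack([crop(a,180,140,200,75,4),crop(b,150,170,200,75,4)]) if 0 else np.hstack([crop(a,265,140,100,100,4)[:400],crop(b,180,180,100,100,4)]))
for n,uv in dict(c1=(193,201),c2=(208,199),c3=(215,236),c4=(201,238)).items(): print(n,ray(a,uv,.008))
print("grip",[ray(a,uv,.034).round(3) for uv in((202,204),(206,224))])
print("boxtop",[ray(a,uv,.1).round(3) for uv in((348,153),(437,160),(433,244),(340,235))])
print("handle",ray(a,(281,179),.062))
print("front top",[ray(a,uv,.08).round(3) for uv in((299,151),(286,220))])
print("brk",[ray(a,uv,.025).round(3) for uv in((321,176),(337,178),(331,208),(315,207))])
print("jig,el,wr",[ray(a,uv,z).round(3) for uv,z in (((229,254),.016),((145,245),.03),((115,203),.003))])
E
```

```text
c1 [ 0.49349274 -0.30815293  0.008     ]
c2 [ 0.49898671 -0.26297526  0.008     ]
c3 [ 0.6478129  -0.27238681  0.008     ]
c4 [ 0.64307451 -0.31069956  0.008     ]
grip [array([ 0.541, -0.286,  0.034]), array([ 0.62 , -0.289,  0.034])]
boxtop [array([0.528, 0.176, 0.1  ]), array([0.64, 0.41, 0.1 ]), array([0.905, 0.208, 0.1  ]), array([0.814, 0.012, 0.1  ])]
handle [ 0.53768621 -0.04251775  0.062     ]
front top [array([0.449, 0.048, 0.08 ]), array([ 0.712, -0.09 ,  0.08 ])]
brk [array([0.524, 0.096, 0.025]), array([0.549, 0.14 , 0.025]), array([0.662, 0.068, 0.025]), array([0.644, 0.025, 0.025])]
jig,el,wr [array([ 0.725, -0.25 ,  0.016]), array([ 0.64 , -0.457,  0.03 ]), array([ 0.424, -0.538,  0.003])]
```

View pics/m.png

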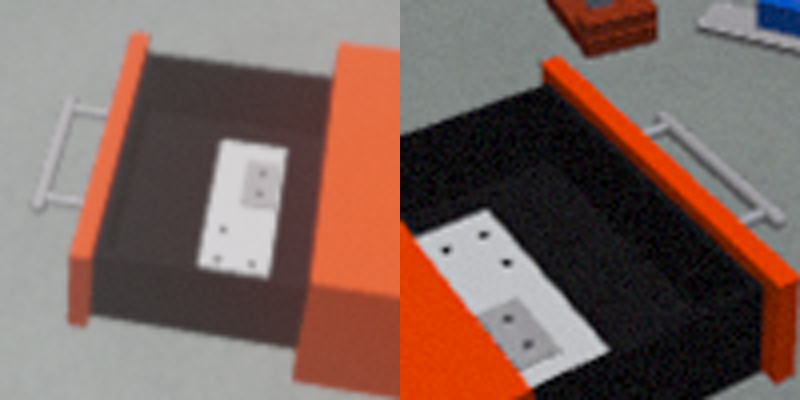

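>>> jog_arm --series '[[[0, 0, -8], [58, 40, 0], 1], [[0, 0, -16], [116, 80, 0], 1], [[0, 0, -24], [174, 120, 0], 1], [[0, 0, -24], [232, 160, 0], 1], [[0, 0, -24], [290, 200, 0], 1], [[0, 0, -24], [348, 241, 0], 1], [[0, 0, -24], [348, 241, 0], 1], [[0, 0, -24], [348, 241, 0], 1]]'

```text
clock: 1.1
ee_pos: [0.5728, -0.2861, 0.2086]
ee_rot: [-3.14, 0.025, 0.001]
wrist_force: [-0.6, -0.7, -0.1]
finger_gap: 1.003
gripper_force: 0.0
```

```bash
cat > w.py <<'E'
import sys,pickle,cv2,numpy as np
from bench import *
from h import *
s=read_state(); c=wristcam(read_camera("wrist"),s); n=sys.argv[1]
cv2.imwrite(f"pics/{n}.png",c["pixels"]); pickle.dump((c,s),open(n+".pkl","wb"))
print(s["clock"],np.round(s["ee_pos"],4),s["ee_rot"],np.round(s["wrist_force"],1),s["finger_gap"],"cam",(-c["R"].T@c["t"]).round(3))
E
python3 w.py w1
```

```text
1.1 [ 0.5728 -0.2861  0.2086] [-3.14023000e+00  2.48024323e-02  8.26383402e-04] [-0.6 -0.7 -0.1] 1.0032873626019394 cam [ 0.657 -0.288  0.373]
```

View pics/w1.png

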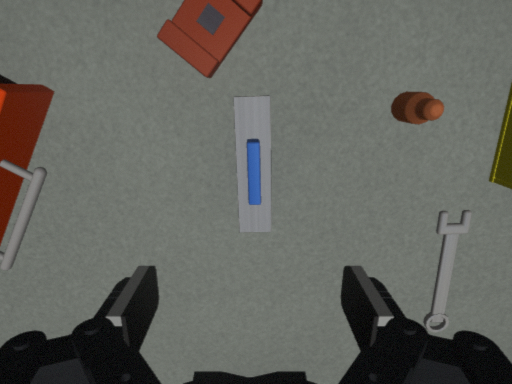

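The wrist view shows the straightedge upright in the picture, corners about (235,97), (270,96), (271,232) and (240,233), with the blue rib at (254,172). The handle is at (25,215). I'll fit the bar and rib by segmentation.

Run:
```python
import pickle
from h import *
c,s=pickle.load(open("w1.pkl","rb")); p=c["pixels"].astype(int)
m=((p[...,0]-p[...,2])>60).astype(np.uint8); ys,xs=np.nonzero(m); print(len(xs))
# bar mask: bright + blue, largest component near center
roi=np.zeros_like(m);roi[80:245,222:285]=1
print("bg",p[60:80,230:280].mean((0,1)),"bar",p[110:130,245:262].mean((0,1)))
def rect(mask,z):
    cs,_=cv2.findContours(mask,cv2.RETR_EXTERNAL,cv2.CHAIN_APPROX_NONE);k=max(cs,key=cv2.contourArea)
    q=cv2.boxPoints(cv2.minAreaRect(k));w=np.array([ray(c,u,z) for u in q])
    e=[w[1]-w[0],w[2]-w[1]];e.sort(key=np.linalg.norm)
    print(q.tolist(),w.mean(0).round(4),[round(np.linalg.norm(v)*1e3,1) for v in e],np.degrees(np.arctan2(e[1][1],e[1][0])))
rect(m,.034)
d=cv2.GaussianBlur((p[...,0]-p[...,1]).astype(np.float32),(5,5),0)
print("b-g bg/bar",d[60:80,230:280].mean(),d[110:130,245:262].mean())
g=((d>(d[60:80,230:280].mean()+d[110:130,245:262].mean())/2)&(roi>0)).astype(np.uint8)
g=cv2.morphologyEx(g,cv2.MORPH_OPEN,np.ones((5,5)));rect(g,.008)
```

```text
755
bg [109.927 116.542 112.641] bar [141.         137.86470588 135.99705882]
[[246.729736328125, 142.02647399902344], [258.9327697753906, 141.77223205566406], [260.22821044921875, 203.9535675048828], [248.02517700195312, 204.2078094482422]] [ 0.5712 -0.2908  0.034 ] [np.float64(12.7), np.float64(68.9)] -179.13344438195566
b-g bg/bar -6.6064687 3.12338
[[233.0507049560547, 96.6234130859375], [269.04681396484375, 95.49853515625], [273.27703857421875, 230.8663330078125], [237.28094482421875, 231.9912109375]] [ 0.5712 -0.2908  0.008 ] [np.float64(38.7), np.float64(159.0)] -177.86633975910303
```

>>> jog_arm --series '[[[0, 0, 1], [-1, -3, -40], 1], [[0, 0, 2.5], [-1, -4, -90], 0.6], [[0, 0, 2.5], [-1, -4, -130], 0.6], [[0, 0, 2.5], [-1, -4, -150], 0.6], [[0, 0, 2.5], [-1, -4, -150], 0.6], [[0, 0, 2.5], [-1, -4, -150], 0.6]]'

```text
clock: 1.9
ee_pos: [0.5709, -0.2945, 0.0618]
ee_rot: [3.139, 0.035, 0.005]
wrist_force: [0.8, -0.3, 1.3]
finger_gap: 0.598
gripper_force: 0.0
```

Run:
```python
from bench import *
import numpy as np
s=read_state();print(s["ee_pos"],s["ee_rot"],s["joint_velocities"],s["finger_gap"])
```

```text
[ 0.57093345 -0.29450261  0.06175925] [3.13909223 0.03461053 0.0047173 ] [ 0.00653839 -0.01276586 -0.01265181  0.00048907 -0.00384767  0.00063523] 0.5980266217701528
```

>>> jog_arm --series '[[[0, 0, 0.5], [0, 1, -20], 0.5], [[0, 0, 0.5], [0, 1, -36], 0.4], [[0, 0, 0.5], [0, 1, -44], 0.4], [[0, 0, 0.5], [0, 1, -48], 0.4], [[0, 0, 0.5], [0, 1, -48], 0.4], [[0, 0, 0.5], [0, 1, -48], 0], [[0, 0, 0.5], [0, 1, -48], 0], [[0, 0, 0.5], [0, 1, -48], 0], [[0, 0, 0.5], [0, 1, -48], 0], [[0, 0, 0.5], [0, 1, -48], 0]]'

```text
clock: 3.15
ee_pos: [0.5703, -0.2925, 0.0124]
ee_rot: [3.141, 0.049, 0.002]
wrist_force: [-0.5, 0.5, 5.4]
finger_gap: 0.004
gripper_force: 2.8
```

```bash
python3 w.py w2
python3 - <<'E'
from bench import *
import cv2,numpy as np
b=read_camera("side")["pixels"]; a=read_camera("scene")["pixels"]
w=cv2.imread("pics/w2.png")
r=lambda i,x,y:cv2.resize(i[y:y+75,x:x+100],(400,300),interpolation=cv2.INTER_CUBIC)
cv2.imwrite("pics/m2.png",np.vstack([np.hstack([r(b,230,150),r(a,150,180)]),np.hstack([cv2.resize(w,(400,300)),np.zeros((300,400,3),np.uint8)])]))
E
```

```text
3.15 [ 0.5703 -0.2925  0.0124] [3.14054003e+00 4.88689608e-02 1.99231393e-03] [-0.5  0.5  5.4] 0.004235983242754358 cam [ 0.654 -0.29   0.177]
```

View pics/m2.png

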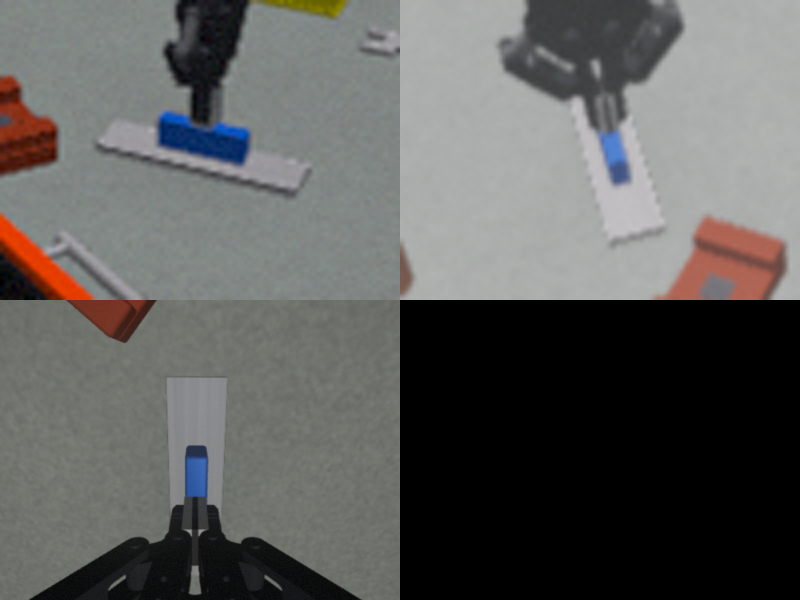

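Run:
```python
import pickle
from h import *
a,b=pickle.load(open("c0.pkl","rb"))
w,s=pickle.load(open("w2.pkl","rb"))
X=[[.5703,-.2925,z] for z in(.0124,.034,.036)]
p=proj(b,X);print("side crop",(p-[230,150])*4)
p=proj(a,X);print("scene crop",(p-[150,180])*4+[400,0]);print("wrist",proj(w,X)*400/512+[0,300])
# rib top corners seen, side crop
print("side rib top pred",((proj(b,[[.536,-.2908,.034],[.606,-.2908,.034]])-[230,150])*4))
```

```text
side crop [[200.70154747 148.08102749]
 [201.96935723 123.75130919]
 [202.08813422 121.47193684]]
scene crop [[610.06909958 146.98977171]
 [606.31547376 126.55276606]
 [605.96255261 124.63125016]]
wrist [[194.27749836 493.16412284]
 [194.24744311 508.52942268]
 [194.24427486 510.14914478]]
side rib top pred [[244.13437127 135.12105253]
 [157.40682643 114.31404509]]
```

```bash
python3 - <<'E'
import pickle
from h import *
w,s=pickle.load(open("w2.pkl","rb"));w1,_=pickle.load(open("w1.pkl","rb"))
k=512/400
for z in(.008,.03,-.014): 
    A,B=[ray(w,(x*k,78*k),z) for x in(166.5,227.5)];print(z,A.round(4),B.round(4),np.linalg.norm(A-B))
print([ray(w,(x*k,147*k),.034).round(4) for x in(187,207)])
print(s["joint_positions"],w["mtx"][0][0])
print((w["tool_from_camera"]))
E
head -c 0 /dev/null; ls .
```

```text
0.008 [ 0.6494 -0.2723  0.008 ] [ 0.6506 -0.3113  0.008 ] 0.039040973855331305
0.03 [ 0.6501 -0.2746  0.03  ] [ 0.6511 -0.3085  0.03  ] 0.03397261797980946
-0.014 [ 0.6487 -0.27   -0.014 ] [ 0.6501 -0.3141 -0.014 ] 0.04410932973085322
[array([ 0.6115, -0.2869,  0.034 ]), array([ 0.6119, -0.2988,  0.034 ])]
[-6.08884282e-01  5.53779292e-01  1.51064239e+00  2.23504225e-04
  1.07574900e+00  9.30687141e-01] 323.44894758487254
[[ 2.53475359e-04 -9.45225526e-01 -3.26417892e-01  8.43915428e-02]
 [ 9.99999937e-01  1.58001792e-04  3.19002170e-04  2.87094525e-04]
 [-2.49954382e-04 -3.26417952e-01  9.45225506e-01 -1.64947565e-01]
 [ 0.00000000e+00  0.00000000e+00  0.00000000e+00  1.00000000e+00]]
c0.pkl
h.py
pics
w.py
w1.pkl
w2.pkl
```

The mosaic shows the shut fingers apparently ending at the rib's top (side crop (205,124), wrist crop (196,500)). This doesn't match the measured TCP height, so I'm zooming in with projected markers.

Run:
```python
import pickle
from h import *
from bench import *
w,s=pickle.load(open("w2.pkl","rb"));w1,s1=pickle.load(open("w1.pkl","rb"))
def ann(c,s,pts,x,y,ww,hh,k):
    im=cv2.resize(c["pixels"][y:y+hh,x:x+ww],None,fx=k,fy=k,interpolation=cv2.INTER_CUBIC)
    R=Ro.from_rotvec(s["ee_rot"]).as_matrix()
    for q,col in pts:
        p=proj(c,[np.array(s["ee_pos"])+R@np.array(q)])[0];cv2.circle(im,tuple(int(v) for v in (p-[x,y])*k),3,col,-1)
    return im
Z=[(0,(0,0,255)),(-.011,(0,255,255)),(-.022,(0,255,0)),(-.033,(255,0,255))]
A=ann(w,s,[((.011,0,z),c) for z,c in Z],190,160,134,150,3)[:, :400]
B=ann(w1,s1,[((.011,y,z),c) for z,c in Z for y in(-.0425,.0425)],90,220,310,150,400/310)
b=read_camera("side")["pixels"][165:225,245:325]
B2=cv2.resize(b,(400,256),interpolation=cv2.INTER_CUBIC)
R=np.vstack([B,B2]);R=R[:450];R=np.vstack([R,np.zeros((450-len(R),400,3),np.uint8)])
cv2.imwrite("pics/m3.png",np.hstack([A,R[:, :400]]))
```

```text
(no output)
```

View pics/m3.png

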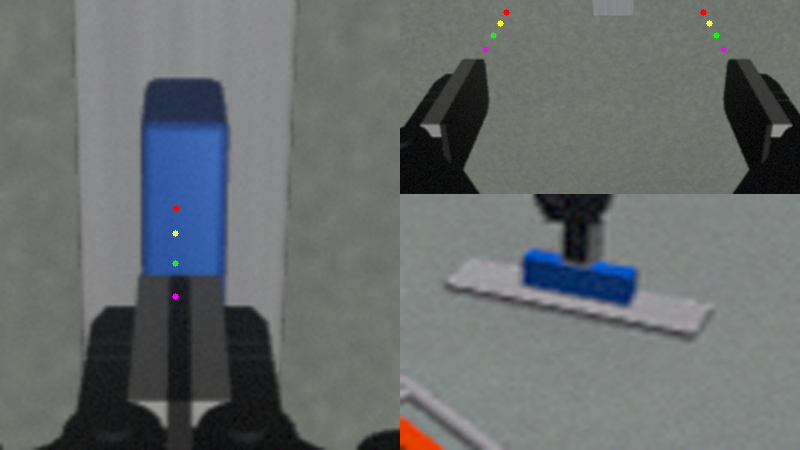

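The fingers really end about 22–26 mm short of the reported TCP, so they shut just above the rib and grasped nothing. I'll lift, open, and go lower by that much.

>>> jog_arm --series '[[[0, 0, 0], [0, 0, 15], 0], [[0, 0, 0], [0, 0, 20], 0.45], [[0, 0, 0], [0, 0, 20], 0.45], [[0, 0, 0], [0, 0, 15], 0.45], [[0, 0, 0], [0, 0, 0], 0.45], [[0, 0, 0], [0, 0, -12], 0.45], [[0, 0, 0], [0, 0, -20], 0.45], [[0, 0, 0], [0, 0, -22], 0.45], [[0, 0, 0], [0, 0, -22], 0.45]]'

```text
clock: 4.47
ee_pos: [0.5698, -0.2922, -0.0105]
ee_rot: [3.141, 0.049, 0.0]
wrist_force: [0.9, 0.8, -0.3]
finger_gap: 0.452
gripper_force: 0.0
```

>>> jog_arm --series '[[[0, 0, 0], [0, 0, 0], 0], [[0, 0, 0], [0, 0, 0], 0], [[0, 0, 0], [0, 0, 0], 0], [[0, 0, 0], [0, 0, 0], 0], [[0, 0, 0], [0, 0, 0], 0]]'

```text
clock: 5.1
ee_pos: [0.5704, -0.2925, -0.0096]
ee_rot: [3.14, 0.049, 0.002]
wrist_force: [-0.0, -0.5, 6.2]
finger_gap: 0.146
gripper_force: 62.5
```

>>> jog_arm --series '[[[0, 0, 0], [0, 0, 10], 0], [[0, 0, 0], [0, 0, 40], 0], [[0, 0, 0], [0, 0, 90], 0], [[0, 0, 0], [0, 0, 140], 0], [[0, 0, -8], [-5, 40, 190], 0], [[0, 0, -16], [-10, 90, 230], 0], [[0, 0, -24], [-20, 140, 260], 0], [[0, 0, -30], [-30, 190, 260], 0], [[0, 0, -30], [-35, 240, 260], 0], [[0, 0, -30], [-35, 270, 260], 0]]'

```text
clock: 6.35
ee_pos: [0.5329, -0.0195, 0.2487]
ee_rot: [-3.047, 0.763, 0.004]
wrist_force: [-0.1, -0.4, -2.4]
finger_gap: 0.148
gripper_force: 61.6
```

>>> jog_arm --series '[[[0, 0, 0], [0, 0, 0], 0], [[0, 0, 0], [0, 0, 0], 0], [[0, 0, 0], [0, 0, 0], 0]]'

```text
clock: 6.72
ee_pos: [0.5345, -0.0231, 0.2492]
ee_rot: [3.046, -0.768, -0.001]
wrist_force: [0.0, 0.6, -3.1]
finger_gap: 0.15
gripper_force: 61.5
```

```bash
python3 w.py w3
python3 - <<'E'
import cv2,numpy as np
from bench import *
w=cv2.imread("pics/w3.png"); b=read_camera("side")["pixels"]; a=read_camera("scene")["pixels"]
cv2.imwrite("pics/side3.png",b)
L=cv2.resize(w,(512,384)); R=cv2.resize(b[60:252,160:304],(288,384),interpolation=cv2.INTER_CUBIC)
cv2.imwrite("pics/m4.png",np.hstack([L,R]))
E
```

```text
6.725 [ 0.5345 -0.0231  0.2492] [ 3.04598476e+00 -7.67593840e-01 -1.31737048e-03] [ 0.   0.6 -3.1] 0.15033772967359585 cam [ 0.609 -0.063  0.414]
```

View pics/m4.png

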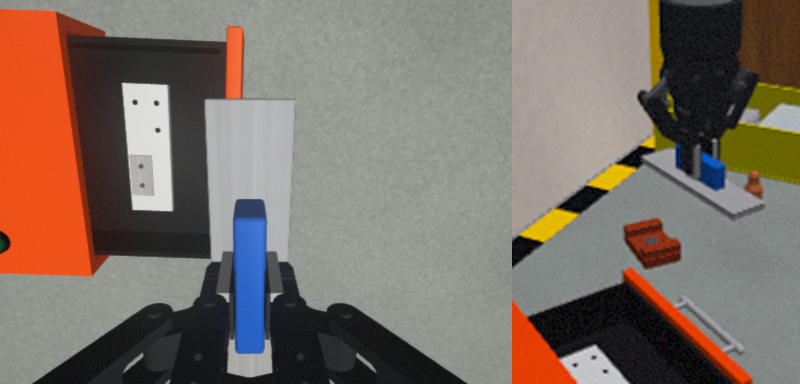

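In the wrist view the bar is held squarely, with its left edge at columns 205–210 and its far end at row 99. The bracket's corners are at about (123,84), (168,83), (173,210) and (133,212), and its front edge is the right one. Next I fit the edges.

```bash
cat > fit.py <<'E'
from h import *
def edge(g,rows,lo,hi,lev,rise):
    """subpixel column of level crossing in each row"""
    P=[]
    for r in rows:
        v=g[r,lo:hi]-lev; v=v if rise else -v
        k=np.nonzero((v[:-1]<0)&(v[1:]>=0))[0]
        if len(k): j=k[-1] if not rise else k[0]; P.append((lo+j+v[j]/(v[j]-v[j+1]),r))
    P=np.array(P); a,b=np.polyfit(P[:,1],P[:,0],1); d=P[:,0]-a*P[:,1]-b
    P=P[abs(d)<1]; a,b=np.polyfit(P[:,1],P[:,0],1); return lambda r:(a*r+b,r)
E
python3 - <<'E'
import pickle
from fit import *
from scipy.optimize import brentq
c,s=pickle.load(open("w3.pkl","rb")); g=cv2.cvtColor(c["pixels"],cv2.COLOR_BGR2GRAY).astype(float); gt=g.T.copy()
print(g[150,115:245:5].round())
lev=130
fr=edge(g,range(95,200),150,185,lev,False); bk=edge(g,range(95,145),112,140,lev,True)
top=edge(gt,range(130,160),70,100,lev,True); bot=edge(gt,range(140,168),190,225,lev,False)
def X(l,m): # col=l(row), row=m(col)
    r=150.
    for _ in range(20): r=m(l(r)[0])[0]
    return np.array(l(r))
q=[X(fr,top),X(fr,bot),X(bk,bot),X(bk,top)];print(np.round(q,1).tolist())
L=lambda z:np.linalg.norm(ray(c,q[0],z)-ray(c,q[1],z))
zb=brentq(lambda z:L(z)-.15,-.05,.15);print("z from length",zb)
a,b=pickle.load(open("c0.pkl","rb"))
for z in(.016,.02,.024,.028,zb):
    W=[ray(c,u,z) for u in q];d=W[0]-W[1]
    S=[ray(a,u,z) for u in((320.5,174.5),(314.5,206.5))]
    print(round(z,4),np.round(W,4)[:,:2].tolist(),"yaw",np.degrees(np.arctan2(d[1],d[0])).round(2),"L",L(z).round(4),np.linalg.norm(W[0]-W[3]).round(4),"scene",np.round(S,3)[:,:2].tolist())
zt=s["ee_pos"][2]+.0176
bar=[ray(c,u,zt) for u in((205.5,99),(294.5,99))];e=edge(g,range(110,240),196,218,(g[150,212:230].mean()+g[150,195:203].mean())/2,True)
k=[ray(c,e(r),zt) for r in(110,235)];d=k[0]-k[1]
print("bar",np.round(bar,4),np.linalg.norm(bar[0]-bar[1]),"left edge",np.round(k,4),np.degrees(np.arctan2(d[1],d[0])))
rb=[ray(c,u,s["ee_pos"][2]+.0436) for u in((234.5,207),(266,207))];print("rib",np.round(rb,4))
R=Ro.from_rotvec(s["ee_rot"]).as_matrix();print("toolx yaw",np.degrees(np.arctan2(R[1,0],R[0,0])))
E
```

```text
[ 53.  51.  55. 220. 220. 219. 221. 221. 221. 221. 223. 145.  61.  63.
  60.  60.  61.  60.  67. 180. 180. 177. 176. 178. 183. 179.]
[[167.6, 84.2], [172.8, 211.1], [131.8, 209.3], [121.4, 82.4]]
z from length 0.033987735546178025
0.016 [[0.6588, 0.0169], [0.5235, 0.0967], [0.5511, 0.1428], [0.6858, 0.0629]] yaw -30.54 L 0.1571 0.0533 scene [[0.508, 0.103], [0.634, 0.029]]
0.02 [[0.6583, 0.0161], [0.5244, 0.0951], [0.5517, 0.1407], [0.685, 0.0616]] yaw -30.54 L 0.1555 0.0527 scene [[0.512, 0.101], [0.637, 0.027]]
0.024 [[0.6578, 0.0153], [0.5253, 0.0935], [0.5523, 0.1386], [0.6842, 0.0603]] yaw -30.54 L 0.1539 0.0522 scene [[0.516, 0.098], [0.641, 0.025]]
0.028 [[0.6573, 0.0145], [0.5261, 0.0919], [0.5528, 0.1365], [0.6835, 0.0591]] yaw -30.54 L 0.1524 0.0517 scene [[0.52, 0.096], [0.644, 0.024]]
0.034 [[0.6566, 0.0133], [0.5274, 0.0895], [0.5537, 0.1334], [0.6823, 0.0572]] yaw -30.54 L 0.15 0.0509 scene [[0.527, 0.093], [0.649, 0.021]]
bar [[ 0.6146 -0.0448  0.2668]
 [ 0.5963 -0.0788  0.2668]] 0.038647740459772484 left edge [[ 0.6108 -0.0421  0.2668]
 [ 0.5578 -0.0135  0.2668]] -28.31968073124797
rib [[ 0.5728 -0.0372  0.2928]
 [ 0.5668 -0.0483  0.2928]]
toolx yaw -28.288299734510595
```

Run:
```python
import pickle
from h import *
a,b=pickle.load(open("c0.pkl","rb"))
P=lambda c:np.array(c["mtx"])@np.c_[np.array(c["R"]),np.array(c["t"]).ravel()]
for n,u,v in [("Aout",(131,35),(797,272)),("Bout",(70,257),(560,57)),("Ain",(149,36),(765,290)),("Bin",(95,255),(544,68)),("brA",(222,138),(608,350)),("brB",(198,266),(489,209)),("hA",(72,102),(778,217)),("hB",(38,205),(662,120))]:
    u=np.array(u)/4+[265,140];v=(np.array(v)-[400,0])/4+180
    X=cv2.triangulatePoints(P(a),P(b),u.reshape(2,1).astype(float),v.reshape(2,1).astype(float));X=(X[:3]/X[3]).ravel()
    print(n,X.round(4),(proj(a,[X])[0]-u).round(1),(proj(b,[X])[0]-v).round(1))
```

```text
Aout [0.4433 0.0449 0.0868] [-0.3 -0.2] [-0.5  0.3]
Bout [ 0.6578 -0.0819  0.0849] [-0.5 -0.3] [-0.5  0.3]
Ain [0.4517 0.0598 0.0858] [0.6 0.4] [ 1.  -0.6]
Bin [ 0.6608 -0.0655  0.0851] [-0.6 -0.4] [-0.8  0.4]
brA [0.5299 0.0915 0.0369] [0.1 0.1] [ 0.2 -0.1]
brB [0.6513 0.019  0.037 ] [-0.2 -0.1] [-0.3  0.1]
hA [ 0.4796 -0.0175  0.0635] [-0.5 -0.4] [-0.8  0.5]
hB [ 0.5817 -0.0779  0.0621] [-0.1 -0.1] [-0.1  0.1]
```

Run:
```python
import pickle
from h import *
from scipy.optimize import fsolve
a,b=pickle.load(open("c0.pkl","rb"))
T=np.array([.5345,-.0231,.2492]);u=np.array([.474,.880,0])
for n,m in dict(kneeL=(640,97),kneeR=(750,97),kneeLbot=(645,107),kneeRbot=(742,107),lowL=(668,135),lowR=(735,122),ribtopA=(680,146),ribB=(722,164),bodybot=(700,62),tipL=(697,175)).items():
    p=(np.array(m)-[512,0])/2+[160,60]
    f=lambda v:proj(b,[T+u*v[0]+[0,0,v[1]]])[0]-p
    print(n,fsolve(f,[0,.05]).round(3))
```

```text
kneeL [0.066 0.117]
kneeR [-0.064  0.09 ]
kneeLbot [0.062 0.106]
kneeRbot [-0.054  0.081]
lowL [0.037 0.073]
lowR [-0.046  0.067]
ribtopA [0.023 0.058]
ribB [-0.03   0.025]
bodybot [-0.001  0.137]
tipL [0.002 0.021]
```

The stereo fix gives a bracket top of about 0.035 and a bracket yaw of -30.6°. The gripper's lower links might graze the front wall, so I'll set the bar down nearby and regrip it 9 mm higher.

>>> jog_arm --series '[[[0, 0, 0], [-10, -50, -20], 0], [[0, 0, 0], [-20, -110, -70], 0], [[0, 0, 0], [-30, -160, -130], 0], [[0, 0, 0], [-30, -190, -185], 0], [[0, 0, -1], [-30, -190, -225], 0], [[0, 0, -2.3], [-30, -190, -245], 0], [[0, 0, -2.3], [-30, -190, -255], 0], [[0, 0, -2.3], [-30, -190, -259], 0], [[0, 0, -2.3], [-30, -190, -259], 0], [[0, 0, -2.3], [-30, -190, -259], 0]]'

```text
clock: 8.12
ee_pos: [0.5061, -0.2127, -0.0078]
ee_rot: [3.03, -0.825, 0.005]
wrist_force: [0.0, -0.2, -3.9]
finger_gap: 0.147
gripper_force: 61.4
```

>>> jog_arm --series '[[[0, 0, 0], [0, 0, 0], 0.35], [[0, 0, 0], [0, 0, 0], 0.35], [[0, 0, 0], [0, 0, 5], 0.35], [[0, 0, 0], [0, 0, 8], 0.35], [[0, 0, 0], [0, 0, 8], 0], [[0, 0, 0], [0, 0, 8], 0], [[0, 0, 0], [0, 0, 8], 0], [[0, 0, 0], [0, 0, 8], 0], [[0, 0, 0], [0, 0, 8], 0]]'

```text
clock: 9.25
ee_pos: [0.5054, -0.2124, -0.0006]
ee_rot: [3.031, -0.827, 0.002]
wrist_force: [0.4, 0.6, 5.8]
finger_gap: 0.144
gripper_force: 61.5
```

>>> jog_arm --series '[[[0, 0, 0], [0, 0, 10], 0], [[0, 0, 0], [0, 0, 50], 0], [[0, 0, 0], [0, 0, 110], 0], [[0, 0, 0], [15, 50, 131], 0], [[0, 0, 0], [30, 105, 131], 0], [[0, 0, 0], [50, 160, 131], 0], [[0, 0, 0], [65, 210, 131], 0], [[0, 0, 0], [75, 245, 131], 0], [[0, 0, 0], [75, 245, 131], 0], [[0, 0, 0], [75, 245, 125], 0]]'

```text
clock: 10.5
ee_pos: [0.5795, 0.0326, 0.1233]
ee_rot: [3.03, -0.826, -0.0]
wrist_force: [0.4, -1.0, -2.7]
finger_gap: 0.145
gripper_force: 60.5
```

>>> jog_arm --series '[[[0, 0, 0], [0, 0, -20], 0], [[0, 0, 0], [0, 0, -45], 0], [[0, 0, 0], [0, 0, -65], 0], [[0, 0, 0], [0, 0, -80], 0], [[0, 0, 0], [0, 0, -80], 0], [[0, 0, 0], [0, 0, -80], 0]]'

```text
clock: 11.25
ee_pos: [0.5804, 0.0324, 0.0443]
ee_rot: [-3.03, 0.827, -0.002]
wrist_force: [0.1, -0.5, -2.8]
finger_gap: 0.143
gripper_force: 60.4
```

```bash
python3 w.py w4
python3 - <<'E'
import cv2,numpy as np
from bench import *
w=cv2.imread("pics/w4.png"); b=read_camera("side")["pixels"]
R=cv2.resize(b[130:322,160:304],(288,384),interpolation=cv2.INTER_CUBIC)
cv2.imwrite("pics/m5.png",np.hstack([w,R]))
E
```

```text
11.25 [0.5804 0.0324 0.0443] [-3.03048713e+00  8.27376079e-01 -2.08013748e-03] [ 0.1 -0.5 -2.8] 0.14329339450778578 cam [ 0.653 -0.011  0.209]
```

View pics/m5.png

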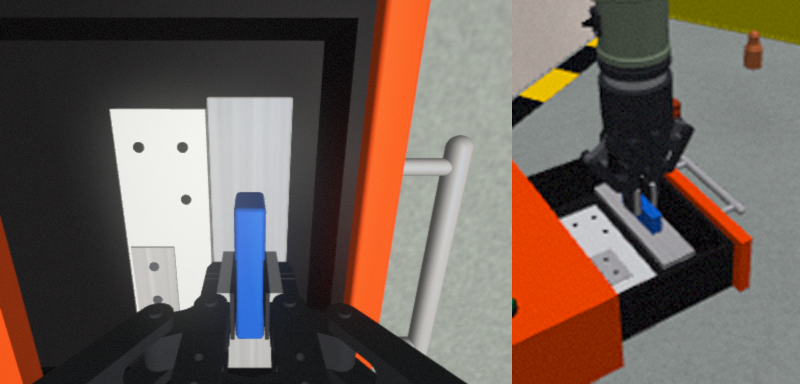

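The wrist view shows the bar parallel to the bracket, with the bar's left edge at about column 207, the bracket's edge right beside it, and its far end at row 97. Now I measure the gap.

Run:
```python
import pickle
from fit import *
c,s=pickle.load(open("w4.pkl","rb")); g=cv2.cvtColor(c["pixels"],cv2.COLOR_BGR2GRAY).astype(float)
for r in(103,120,150,180,220): print(r,g[r,200:216].round().astype(int).tolist(), g[r,288:298].round().astype(int).tolist())
u=np.array([.509,.861])
def at(uv,z): return ray(c,uv,z)[:2]@u
for r in(120,220):
    xl=g[r,200:216].argmin()+200
    print(r,"brk",[round(at((xl-1,r),z)*1e3,1) for z in(.031,.034,.037)],"bar top",[round(at((xl+1,r),z)*1e3,1) for z in(.048,.053)])
print("bar width top",np.linalg.norm(ray(c,(206.5,103),.053)-ray(c,(292.5,103),.053)),np.linalg.norm(ray(c,(206.5,103),.048)-ray(c,(292.5,103),.048)))
# wall
```

```text
103 [69, 69, 69, 68, 71, 73, 104, 166, 193, 202, 204, 202, 204, 203, 203, 202] [200, 198, 196, 187, 161, 77, 61, 62, 62, 63]
120 [243, 243, 243, 243, 236, 190, 134, 129, 175, 202, 205, 207, 208, 206, 206, 205] [202, 199, 192, 164, 93, 69, 67, 67, 65, 66]
150 [243, 243, 243, 243, 243, 240, 214, 145, 137, 176, 201, 207, 207, 208, 207, 208] [195, 190, 167, 86, 73, 69, 72, 69, 70, 71]
180 [242, 242, 243, 242, 242, 242, 240, 229, 155, 144, 165, 197, 208, 206, 207, 208] [183, 153, 82, 71, 68, 68, 69, 67, 68, 66]
220 [240, 240, 240, 240, 240, 240, 240, 240, 236, 209, 145, 140, 180, 204, 204, 205] [81, 61, 58, 60, 61, 55, 55, 57, 56, 57]
120 brk [np.float64(346.4), np.float64(346.0), np.float64(345.7)] bar top [np.float64(343.2), np.float64(342.6)]
220 brk [np.float64(346.5), np.float64(346.1), np.float64(345.7)] bar top [np.float64(343.2), np.float64(342.6)]
bar width top 0.039785751910952245 0.04105832757849197
```

>>> jog_arm --series '[[[0, 0, 0], [0, 0, -8], 0], [[0, 0, 0], [0, 0, -14], 0], [[0, 0, 0], [0, 0, -17], 0], [[0, 0, 0], [0, 0, -17], 0], [[0, 0, 0], [0, 0, -17], 0]]'

```text
clock: 11.98
ee_pos: [0.5799, 0.0329, 0.0266]
ee_rot: [-3.031, 0.827, -0.0]
wrist_force: [0.7, -0.4, -2.9]
finger_gap: 0.145
gripper_force: 60.5
```

>>> jog_arm --series '[[[0, 0, 0], [0, 0, -1], 0], [[0, 0, 0], [0, 0, -2], 0], [[0, 0, 0], [0, 0, -2], 0]]'

```text
clock: 12.35
ee_pos: [0.5796, 0.0329, 0.0245]
ee_rot: [3.031, -0.827, -0.0]
wrist_force: [0.1, 0.3, -3.2]
finger_gap: 0.144
gripper_force: 60.5
```

>>> jog_arm --series '[[[0, 0, 0], [0, 0, -1], 0], [[0, 0, 0], [0, 0, -1], 0], [[0, 0, 0], [0, 0, -2], 0], [[0, 0, 0], [0, 0, -2], 0]]'

```text
clock: 12.85
ee_pos: [0.5796, 0.0329, 0.0224]
ee_rot: [3.031, -0.827, -0.0]
wrist_force: [-0.0, 0.7, -3.1]
finger_gap: 0.142
gripper_force: 60.5
```

>>> jog_arm --series '[[[0, 0, 0], [0, 0, -1], 0], [[0, 0, 0], [0, 0, -1], 0], [[0, 0, 0], [0, 0, -1], 0]]'

```text
clock: 13.22
ee_pos: [0.5797, 0.0329, 0.0216]
ee_rot: [3.031, -0.827, -0.0]
wrist_force: [-0.3, -0.6, -2.8]
finger_gap: 0.149
gripper_force: 60.5
```

>>> jog_arm --series '[[[0, 0, 0], [0, 0, -1], 0], [[0, 0, 0], [0, 0, -1], 0], [[0, 0, 0], [0, 0, -1], 0]]'

```text
clock: 13.6
ee_pos: [0.5798, 0.0329, 0.0214]
ee_rot: [-3.031, 0.826, -0.0]
wrist_force: [-3.2, 0.6, 5.8]
finger_gap: 0.141
gripper_force: 61.5
```

>>> jog_arm --series '[[[0, 0, 0], [0, 0, 0.7], 0], [[0, 0, 0], [0.5, 0.9, 0.7], 0], [[0, 0, 0], [1, 1.7, 0.7], 0], [[0, 0, 0], [1, 1.7, 0.7], 0]]'

```text
clock: 14.1
ee_pos: [0.5812, 0.0343, 0.0214]
ee_rot: [3.031, -0.826, 0.001]
wrist_force: [-1.2, -2.0, 3.1]
finger_gap: 0.143
gripper_force: 61.0
```

>>> jog_arm --series '[[[0, 0, 0], [0.3, 0.5, 0], 0], [[0, 0, 0], [0.5, 0.9, 0], 0], [[0, 0, 0], [0.5, 0.9, 0], 0]]'

```text
clock: 14.48
ee_pos: [0.5816, 0.0354, 0.0214]
ee_rot: [-3.031, 0.827, -0.001]
wrist_force: [-0.8, -2.2, 2.2]
finger_gap: 0.144
gripper_force: 61.0
```

>>> jog_arm --series '[[[0, 0, 0], [0.3, 0.5, 0], 0], [[0, 0, 0], [0.3, 0.5, 0], 0]]'

```text
clock: 14.72
ee_pos: [0.5817, 0.036, 0.0214]
ee_rot: [-3.031, 0.827, -0.001]
wrist_force: [-0.3, -1.5, 2.0]
finger_gap: 0.146
gripper_force: 61.0
```

>>> jog_arm --series '[[[0, 0, 0], [0.3, 0.5, 0], 0], [[0, 0, 0], [0.3, 0.5, 0], 0]]'

```text
clock: 14.98
ee_pos: [0.5817, 0.036, 0.0214]
ee_rot: [3.03, -0.826, -0.0]
wrist_force: [-0.7, -4.3, 3.6]
finger_gap: 0.147
gripper_force: 61.2
```

>>> jog_arm --series '[[[0, 0, 0], [0.3, 0.5, 0], 0], [[0, 0, 0], [0.3, 0.5, 0], 0]]'

```text
clock: 15.22
ee_pos: [0.5817, 0.036, 0.0214]
ee_rot: [3.029, -0.826, -0.001]
wrist_force: [-1.3, -5.5, 4.4]
finger_gap: 0.144
gripper_force: 61.3
```

>>> jog_arm --series '[[[0, 0, 0], [0.2, 0.3, -0.3], 0], [[0, 0, 0], [0.2, 0.3, -0.3], 0.3], [[0, 0, 0], [0.2, 0.3, -0.3], 0.3], [[0, 0, 0], [0, 0, 0], 0.3], [[0, 0, 0], [0, 0, 10], 0.3], [[0, 0, 0], [0, 0, 30], 0.3], [[0, 0, 0], [0, 0, 80], 0.3], [[0, 0, 0], [0, 0, 120], 0.3], [[0, 0, 0], [0, 0, 120], 0.3], [[0, 0, 0], [0, 0, 120], 0.3]]'

```text
clock: 16.48
ee_pos: [0.5821, 0.037, 0.142]
ee_rot: [-3.031, 0.826, -0.001]
wrist_force: [0.0, -0.3, -0.0]
finger_gap: 0.305
gripper_force: 0.0
```

```bash
python3 w.py w5
python3 - <<'E'
import cv2,numpy as np
from bench import *
w=cv2.imread("pics/w5.png"); b=read_camera("side")["pixels"]
R=cv2.resize(b[170:298,160:256],(288,384),interpolation=cv2.INTER_CUBIC)
cv2.imwrite("pics/m6.png",np.hstack([w,R]))
E
```

```text
16.475 [0.5821 0.037  0.142 ] [-3.03068083e+00  8.26452518e-01 -1.23402389e-03] [ 0.  -0.3 -0. ] 0.3051523004219201 cam [ 0.655 -0.006  0.307]
```

View pics/m6.png

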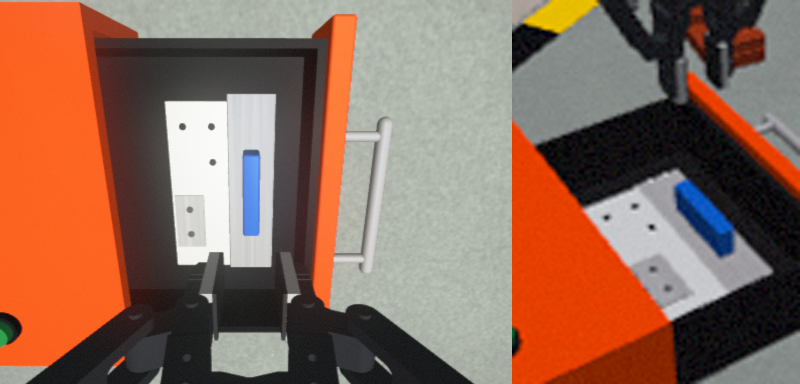

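The wrist view shows the bar lying against the bracket with the seam at about columns 227–231, the handle running from (384,122) to (366,270), and the drawer about half open. I'll check the seam at both ends and the handle position.

Run:
```python
import pickle
from fit import *
c,s=pickle.load(open("w5.pkl","rb")); g=cv2.cvtColor(c["pixels"],cv2.COLOR_BGR2GRAY).astype(float)
for r in(106,120,150,180,210,240,255): print(r,g[r,222:237].round().astype(int).tolist())
u=np.array([.509,.861]);v=np.array([.861,-.509])
A,B=ray(c,(384.5,122),.062),ray(c,(366.5,270),.062)
print("handle",A,B,np.linalg.norm(A-B),"mid u,v",(A+B)[:2]@u/2,(A+B)[:2]@v/2)
# edge of box roof opening (z=.1): front top edge of the box
F=[ray(c,p,.1)[:2] for p in((84,20),(128,300))];print("box front top u",[f@u for f in F])
fr=[ray(c,p,.087)[:2]@u for p in((345,100),(322,290))];print("front panel top mid u",fr)
print("tcp u,v",s["ee_pos"][:2]@u,s["ee_pos"][:2]@v)
```

```text
106 [250, 250, 250, 250, 243, 192, 217, 219, 219, 218, 217, 215, 210, 212, 211]
120 [250, 250, 250, 250, 243, 196, 210, 219, 220, 220, 220, 215, 214, 214, 213]
150 [250, 250, 250, 250, 248, 233, 196, 221, 221, 220, 222, 219, 217, 216, 216]
180 [249, 249, 249, 249, 249, 243, 204, 208, 218, 220, 221, 220, 220, 217, 214]
210 [247, 248, 247, 248, 247, 247, 240, 197, 215, 217, 218, 217, 216, 216, 213]
240 [246, 245, 246, 246, 246, 246, 242, 225, 197, 209, 214, 214, 213, 213, 211]
255 [78, 157, 240, 244, 244, 244, 244, 233, 180, 204, 209, 211, 208, 209, 207]
handle [ 0.58485805 -0.0806735   0.062     ] [ 0.476691   -0.01862737  0.062     ] 0.1246989686877313 mid u,v 0.22741520500816287 0.48226893647144065
box front top u [np.float64(0.42197392570563363), np.float64(0.41961526456010406)]
front panel top mid u [np.float64(0.26597787427998654), np.float64(0.2701196153397617)]
tcp u,v 0.3281788361466679 0.482314926832404
```

>>> jog_arm --series '[[[0, 0, 0], [-20, -34, 0], 0], [[0, 0, 0], [-45, -76, 0], 0], [[0, 0, 0], [-73, -123, 0], 0], [[0, 0, 0], [-73, -123, -20], 0], [[0, 0, 0], [-73, -123, -60], 0], [[0, 0, 0], [-73, -123, -95], 0], [[0, 0, 0], [-73, -123, -115], 0], [[0, 0, 0], [-73, -123, -115], 0], [[0, 0, 0], [-73, -123, -115], 0]]'

```text
clock: 17.7
ee_pos: [0.5092, -0.086, 0.0264]
ee_rot: [-3.031, 0.827, 0.0]
wrist_force: [-0.7, -0.6, 0.8]
finger_gap: 0.002
gripper_force: 0.0
```

>>> jog_arm --series '[[[0, 0, 0], [3, 5.1, 0], 0], [[0, 0, 0], [5, 8.6, 0], 0], [[0, 0, 0], [7, 12, 0], 0], [[0, 0, 0], [8, 13.6, 0], 0], [[0, 0, 0], [8.5, 14.5, 0], 0], [[0, 0, 0], [8.5, 14.5, 0], 0]]'

```text
clock: 18.45
ee_pos: [0.5176, -0.0715, 0.0262]
ee_rot: [3.031, -0.826, -0.0]
wrist_force: [-0.6, -0.3, 0.1]
finger_gap: 0.001
gripper_force: 0.0
```

>>> jog_arm --series '[[[0, 0, 0], [0.5, 0.9, 0], 0], [[0, 0, 0], [1, 1.7, 0], 0], [[0, 0, 0], [1.5, 2.6, 0], 0], [[0, 0, 0], [2, 3.4, 0], 0], [[0, 0, 0], [2.5, 4.3, 0], 0], [[0, 0, 0], [3, 5.2, 0], 0], [[0, 0, 0], [3.5, 6, 0], 0]]'

```text
clock: 19.32
ee_pos: [0.5212, -0.0655, 0.0263]
ee_rot: [3.031, -0.827, 0.0]
wrist_force: [-0.3, -0.2, 0.6]
finger_gap: 0.001
gripper_force: 0.0
```

>>> jog_arm --series '[[[0, 0, 0], [0.5, 0.9, 0], 0], [[0, 0, 0], [1, 1.7, 0], 0], [[0, 0, 0], [1.5, 2.6, 0], 0], [[0, 0, 0], [2, 3.4, 0], 0], [[0, 0, 0], [2.5, 4.3, 0], 0], [[0, 0, 0], [3, 5.2, 0], 0], [[0, 0, 0], [3.5, 6, 0], 0], [[0, 0, 0], [4, 6.8, 0], 0]]'

```text
clock: 20.32
ee_pos: [0.524, -0.0606, 0.0263]
ee_rot: [3.028, -0.825, -0.003]
wrist_force: [-4.4, -7.7, 1.8]
finger_gap: -0.002
gripper_force: 4.1
```

>>> jog_arm --series '[[[0, 0, 0], [0.5, 0.9, 0], 0], [[0, 0, 0], [1.5, 2.6, 0], 0], [[0, 0, 0], [3.1, 5.2, 0], 0], [[0, 0, 0], [5.1, 8.6, 0], 0], [[0, 0, 0], [7.6, 12.9, 0], 0], [[0, 0, 0], [10.2, 17.2, 0], 0], [[0, 0, 0], [12.7, 21.5, 0], 0], [[0, 0, 0], [15.3, 25.8, 0], 0], [[0, 0, 0], [17.3, 29.3, 0], 0], [[0, 0, 0], [18.3, 31, 0], 0]]'

```text
clock: 21.58
ee_pos: [0.5424, -0.0296, 0.0263]
ee_rot: [3.028, -0.825, -0.003]
wrist_force: [-4.7, -6.8, 2.5]
finger_gap: -0.0
gripper_force: 4.1
```

>>> jog_arm --series '[[[0, 0, 0], [0.5, 0.9, 0], 0], [[0, 0, 0], [1.5, 2.6, 0], 0], [[0, 0, 0], [3.1, 5.2, 0], 0], [[0, 0, 0], [5.6, 9.5, 0], 0], [[0, 0, 0], [8.1, 13.8, 0], 0], [[0, 0, 0], [10.7, 18.1, 0], 0], [[0, 0, 0], [13.2, 22.4, 0], 0], [[0, 0, 0], [15.8, 26.7, 0], 0], [[0, 0, 0], [17.8, 30.1, 0], 0], [[0, 0, 0], [18.8, 31.8, 0], 0]]'

```text
clock: 22.82
ee_pos: [0.5611, 0.0022, 0.0263]
ee_rot: [3.027, -0.825, -0.003]
wrist_force: [-4.2, -7.2, 3.1]
finger_gap: -0.001
gripper_force: 4.1
```

>>> jog_arm --series '[[[0, 0, 0], [0.5, 0.9, 0], 0], [[0, 0, 0], [1.5, 2.6, 0], 0], [[0, 0, 0], [3.1, 5.2, 0], 0], [[0, 0, 0], [5.6, 9.5, 0], 0], [[0, 0, 0], [8.1, 13.8, 0], 0], [[0, 0, 0], [10.7, 18.1, 0], 0], [[0, 0, 0], [13.2, 22.4, 0], 0], [[0, 0, 0], [15.8, 26.7, 0], 0], [[0, 0, 0], [17.8, 30.1, 0], 0], [[0, 0, 0], [18.8, 31.8, 0], 0]]'

```text
clock: 24.08
ee_pos: [0.5798, 0.0339, 0.0263]
ee_rot: [3.027, -0.825, -0.003]
wrist_force: [-3.2, -7.4, 3.7]
finger_gap: 0.002
gripper_force: 4.1
```

>>> jog_arm --series '[[[0, 0, 0], [0.5, 0.9, 0], 0], [[0, 0, 0], [1.5, 2.6, 0], 0], [[0, 0, 0], [2.5, 4.3, 0], 0], [[0, 0, 0], [3.6, 6, 0], 0], [[0, 0, 0], [4.6, 7.7, 0], 0], [[0, 0, 0], [5.6, 9.5, 0], 0], [[0, 0, 0], [6.6, 11.2, 0], 0], [[0, 0, 0], [7.6, 12.9, 0], 0], [[0, 0, 0], [8.7, 14.6, 0], 0], [[0, 0, 0], [9.2, 15.5, 0], 0]]'

```text
clock: 25.32
ee_pos: [0.5889, 0.0493, 0.0263]
ee_rot: [3.027, -0.825, -0.004]
wrist_force: [-4.5, -6.7, 3.8]
finger_gap: -0.002
gripper_force: 4.1
```

>>> jog_arm --series '[[[0, 0, 0], [0.5, 0.9, 0], 0], [[0, 0, 0], [1.3, 2.2, 0], 0], [[0, 0, 0], [2, 3.4, 0], 0], [[0, 0, 0], [2.8, 4.7, 0], 0], [[0, 0, 0], [3.6, 6, 0], 0], [[0, 0, 0], [4.3, 7.3, 0], 0], [[0, 0, 0], [5.1, 8.6, 0], 0]]'

```text
clock: 26.2
ee_pos: [0.594, 0.0579, 0.0262]
ee_rot: [3.027, -0.825, -0.004]
wrist_force: [-5.3, -6.4, 3.9]
finger_gap: -0.004
gripper_force: 4.1
```

>>> jog_arm --series '[[[0, 0, 0], [0.5, 0.9, 0], 0], [[0, 0, 0], [1, 1.7, 0], 0], [[0, 0, 0], [1.5, 2.6, 0], 0], [[0, 0, 0], [2, 3.4, 0], 0], [[0, 0, 0], [2.5, 4.3, 0], 0]]'

```text
clock: 26.82
ee_pos: [0.5951, 0.0599, 0.0262]
ee_rot: [3.023, -0.823, -0.007]
wrist_force: [-8.4, -14.2, 7.1]
finger_gap: -0.005
gripper_force: 8.5
```

>>> jog_arm --series '[[[0, 0, 0], [0.5, 0.9, 0], 0], [[0, 0, 0], [0.5, 0.9, 0], 0], [[0, 0, 0], [0.5, 0.9, 0], 0]]'

```text
clock: 27.2
ee_pos: [0.5951, 0.0599, 0.0263]
ee_rot: [3.021, -0.823, -0.008]
wrist_force: [-9.2, -14.3, 9.4]
finger_gap: -0.0
gripper_force: 9.0
```

>>> jog_arm --series '[[[0, 0, 0], [-2, -3.4, 0], 0], [[0, 0, 0], [-5, -8.6, 0], 0], [[0, 0, 0], [-15, -25, 0], 0], [[0, 0, 0], [-30, -51, 0], 0], [[0, 0, 0], [-40, -68, 30], 0], [[0, 0, 0], [-50, -85, 80], 0], [[0, 0, 0], [-50, -85, 130], 0], [[0, 0, 0], [-50, -85, 160], 0], [[0, 0, 0], [-50, -85, 160], 0]]'

```text
clock: 28.32
ee_pos: [0.5503, -0.0207, 0.1897]
ee_rot: [-3.03, 0.827, -0.011]
wrist_force: [0.0, -1.4, -0.3]
finger_gap: 0.001
gripper_force: 0.0
```

```bash
python3 w.py w6
python3 - <<'E'
import cv2,numpy as np
from bench import *
a=read_camera("scene")["pixels"]; b=read_camera("side")["pixels"]
cv2.imwrite("pics/m7.png",np.hstack([cv2.resize(a[130:280,80:230+50],(400,300),interpolation=cv2.INTER_CUBIC) if 0 else cv2.resize(a[100:280,100:460],(400,200)),cv2.resize(b[130:380,30:330],(400,333))[:200]]) if 0 else np.vstack([cv2.resize(a[80:280,90:490],(800,400),interpolation=cv2.INTER_CUBIC),np.hstack([cv2.resize(b[120:320,60:460],(400,200)),cv2.resize(cv2.imread("pics/w6.png"),(400,200))])]))
E
```

```text
28.325 [ 0.5503 -0.0207  0.1897] [-3.0301705   0.82670823 -0.01148167] [ 0.  -1.4 -0.3] 0.001223508929877848 cam [ 0.622 -0.064  0.355]
```

View pics/m7.png

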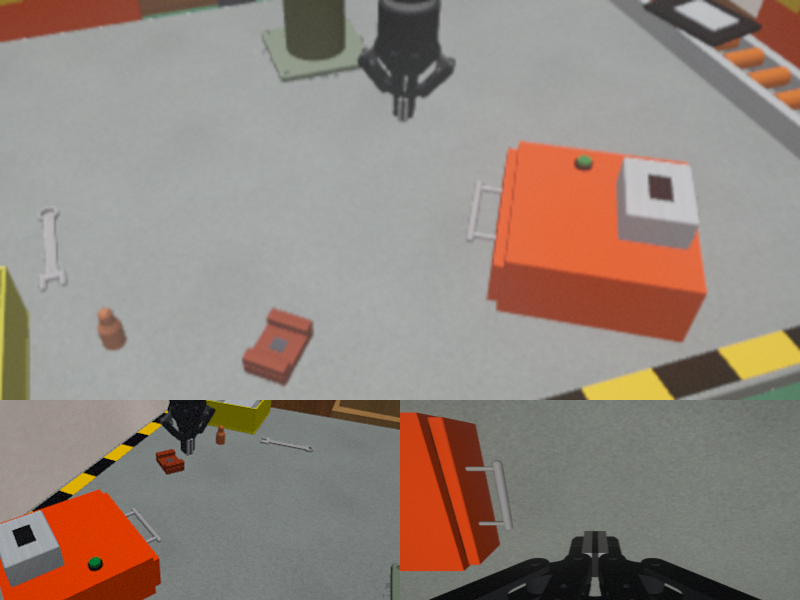

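The closed view shows the drawer panel up against the box front with only a dark strip between, and the jig block, electrode and wrench are unmoved. I'll check that strip numerically.

Run:
```python
import pickle
from h import *
c,s=pickle.load(open("w6.pkl","rb")); p=c["pixels"]
u=np.array([.509,.861])
for r in(100,180,250):
    row=p[r,0:150].astype(int).sum(1); d=np.abs(np.diff(row)); k=[i for i in range(1,148) if d[i]>70 and d[i]>=d[i-1] and d[i]>=d[i+1]]
    print(r,k,[ (row[max(i-3,0)],row[i+4]) for i in k],"u@.1",[round(ray(c,(i+.5,r),.1)[:2]@u,4) for i in k],"u@.087",[round(ray(c,(i+.5,r),.087)[:2]@u,4) for i in k])
A,B=ray(c,(126,62*384/200),.062),ray(c,(141,126*384/200),.062);print("handle u",(A+B)[:2]@u/2)
```

```text
100 [47, 103] [(np.int64(166), np.int64(280)), (np.int64(175), np.int64(368))] u@.1 [np.float64(0.4146), np.float64(0.3724)] u@.087 [np.float64(0.4224), np.float64(0.378)]
180 [51, 62, 114] [(np.int64(281), np.int64(140)), (np.int64(138), np.int64(295)), (np.int64(161), np.int64(360))] u@.1 [np.float64(0.4237), np.float64(0.4147), np.float64(0.3723)] u@.087 [np.float64(0.432), np.float64(0.4225), np.float64(0.3779)]
250 [65, 75, 124] [(np.int64(294), np.int64(138)), (np.int64(138), np.int64(293)), (np.int64(168), np.int64(357))] u@.1 [np.float64(0.4238), np.float64(0.415), np.float64(0.3719)] u@.087 [np.float64(0.432), np.float64(0.4228), np.float64(0.3775)]
handle u 0.3709365602670177
```

```bash
python3 -c "
from bench import *
print(finish_job())"
```

```text
the job is handed in; nothing more can be done
None
```

The straightedge is laid flush against the bracket's front edge, blue grip up, and released, the drawer was slid gently to its stop, and the job is handed in at about 28 s; the jig block, electrode and wrench look unmoved, and flushness was last checked before shutting, since the closed drawer hides it.

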